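# Put the bread boards away in their caddy

## Task

Clear up the three wooden bread boards: pile them flat and squarely, one on another, on the caddy's plinth, every handle tab pointing out between the two stop posts and the bodies up close to the posts. Once the pile is made, push the sliding keeper fully home against it, and only then swing the keeper's arm over the pile to its end stop. Leave the glass, pepper mill, mug and plate undisturbed.

Things in the scene. Friction and masses are not known exactly. Their poses are not given: they have to be found in the camera images.
- board_a: loose wooden bread board (one of three identical ones) lying flat on the table; the third board may lie across it: rectangular body 130 x 60 x 16 mm, with a handle tab 24 mm wide and 16 mm thick that sticks out 45 mm from the middle of one short end; about 110 g. Origin: centre of the body's underside. x points along the board to its tab, y across, z up
- board_b: loose wooden bread board (one of three identical ones) lying flat on the table; the third board may lie across it: rectangular body 130 x 60 x 16 mm, with a handle tab 24 mm wide and 16 mm thick that sticks out 45 mm from the middle of one short end; about 110 g. Origin: centre of the body's underside. x points along the board to its tab, y across, z up
- board_c: loose wooden bread board (one of three identical ones), at the start lying flat across one of the other two boards, its underside 16 mm above the table: rectangular body 130 x 60 x 16 mm, with a handle tab 24 mm wide and 16 mm thick that sticks out 45 mm from the middle of one short end; about 110 g. Origin: centre of the body's underside. x points along the board to its tab, y across, z up
- board_a_tab (a point): end of board_a's handle tab, on the top face, 110 mm from the board's origin along its x
- board_b_tab (a point): end of board_b's handle tab, on the top face, 110 mm from the board's origin along its x
- board_c_tab (a point): end of board_c's handle tab, on the top face, 110 mm from the board's origin along its x
- caddy: metal board caddy, fixed to the table. Origin at table level under the pile's middle; x runs along it from the sliding keeper to the two stop posts, y across, z up. Steel plinth 128 (x) by 50 (y) mm, 20 mm high, centred on the origin: boards are piled on it and overhang 5 mm each side. Rail along -x from -63 to -221 mm, 30 mm wide, 14 mm high, carries the keeper
- posts (a point): point midway between the two upright stop posts, 90 mm above the table, at caddy x = 71 mm. Posts are round steel, 10 mm thick, 90 mm high, at caddy y = -25 and +25 mm: faces to the pile at x = 66 mm, gap of 40 mm for the handle tabs. Their foot is 24 x 70 mm, 6 mm high
- pile (a point): centre of the plinth's top, 20 mm above the table: where the middle of the lowest board's underside belongs; axes as the caddy's. Board bodies touch the stop posts when 1 mm to its +x side
- keeper (a joint): keeper's slide along caddy x, m, growing to the pile: 0 fully back, 0.075 fully home at its end stop, its face plate then 1 to 3 mm from well-placed boards; on its way it pushes boards that lie a few mm short up to the posts. About 6 N of friction; stays where left. Black block with a steel face plate (50 mm wide, 20 to 70 mm above the table) and a round post behind it
- keeper_top (a point): top centre of the keeper's round upright post, 20 mm thick, 126 mm above the table; its top 38 mm are free to grip or push. Post axis at caddy x = -0.163 + slide value, y = 0; the face plate's face is 21 mm ahead of it (caddy +x)
- swing_bar (a joint): keeper's swing arm, turning about the post axis, rad, growing counter-clockwise from above: 0 (end stop) points to caddy +x, over the pile; pi/2 points to caddy +y; at most 2.0. About 1 N at the pin; stays where left. Steel bar 14 mm wide, from 76 to 88 mm above the table (8 mm above a pile of three)
- pin_top (a point): top centre of the round black pin, 16 mm thick, standing upright on the arm 70 mm from the post axis, from 87 to 126 mm above the table
- goblet: bystander: stemmed drinking glass, 150 mm high, 74 mm wide, origin under its foot
- mill: bystander: dark wooden pepper mill, 150 mm high, 54 mm wide, origin under its foot
- mug: bystander: white mug, 90 mm high, 76 mm wide, with a handle to its +y; origin under its foot
- side_plate: bystander: blue side plate, 150 mm wide, 20 mm high, origin under its centre
Not all that is in view belongs to the job. What is shaped like the board_c but pink or red is not meant.

How it is judged (in metres and radians):
On the way, in this order (a step that is already met when the one before it is completed fails the run):
1. all three boards lie flat in a pile on the plinth, released, tabs between the stop posts, within 8 mm across and up to 15 mm short of the posts, turned less than 0.12 rad (x of board_a in the frame of pile between -0.014 and 0.005 m and y of board_a in the frame of pile between -0.008 and 0.008 m and angle between the x axis of each of board_a, board_b, board_c and the x axis of pile, either way round below 0.12 rad and angle between each of board_a, board_b, board_c's own z axis and vertical below 0.06 rad and x of each of board_a_tab, board_b_tab, board_c_tab in the frame of pile above 0.05 m and z of each of board_a, board_b, board_c in the frame of pile below 0.04 m and contact force between the fingers and board_a below 0.3 N and linear speed of each of board_a, board_b, board_c below 0.02 m/s and x of board_b in the frame of pile between -0.014 and 0.005 m and y of board_b in the frame of pile between -0.008 and 0.008 m and contact force between the fingers and board_b below 0.3 N and x of board_c in the frame of pile between -0.014 and 0.005 m and y of board_c in the frame of pile between -0.008 and 0.008 m and contact force between the fingers and board_c below 0.3 N), for 0.2 s.
2. the keeper is pushed home (within 4 mm of its end stop) (value of joint keeper above 0.071 m), for 0.1 s.
3. the arm is swung over the pile (within 0.15 rad of its end stop) (value of joint keeper above 0.071 m and value of joint swing_bar below 0.15 rad), for 0.2 s.
At the end, for the whole second after the job is handed in: The three boards lie flat, released, at rest, piled on the plinth, tabs at the posts, each within 6 mm of centre across, -6 to +5 mm along (caddy x) and 0.06 rad of square; keeper within 4 mm of home (joint > 0.071); arm within 0.15 rad of its end stop over the pile (all of step 3 and x of board_a in the frame of pile between -0.006 and 0.005 m and y of board_a in the frame of pile between -0.006 and 0.006 m and angle between the x axis of each of board_a, board_b, board_c and the x axis of pile, either way round below 0.06 rad and angle between each of board_a, board_b, board_c's own z axis and vertical below 0.06 rad and x of each of board_a_tab, board_b_tab, board_c_tab in the frame of pile above 0.05 m and z of each of board_a, board_b, board_c in the frame of pile below 0.04 m and contact force between the fingers and board_a below 0.3 N and linear speed of each of board_a, board_b, board_c below 0.02 m/s and x of board_b in the frame of pile between -0.006 and 0.005 m and y of board_b in the frame of pile between -0.006 and 0.006 m and contact force between the fingers and board_b below 0.3 N and x of board_c in the frame of pile between -0.006 and 0.005 m and y of board_c in the frame of pile between -0.006 and 0.006 m and contact force between the fingers and board_c below 0.3 N); the robot touches nothing.
It fails at once if the goblet is shifted more than 25 mm or tipped (distance of goblet from where it was at the start of the episode above 0.025 m or angle between goblet's own z axis and vertical above 0.3 rad).
It fails at once if the mill is shifted more than 25 mm or tipped (distance of mill from where it was at the start of the episode above 0.025 m or angle between mill's own z axis and vertical above 0.3 rad).
It fails at once if the mug is shifted more than 25 mm or tipped (distance of mug from where it was at the start of the episode above 0.025 m or angle between mug's own z axis and vertical above 0.3 rad).
It fails at once if the side plate is shifted more than 25 mm or tipped (distance of side_plate from where it was at the start of the episode above 0.025 m or angle between side_plate's own z axis and vertical above 0.3 rad).
It also fails if it takes over 72 s, if anything falls off the work surface, if the arm or the gripper's body presses on something with over 40 N, if the wrist force passes 120 N, or if a joint passes its speed limit or range.

## Robot

A 6-joint arm with a two-finger parallel gripper is mounted at the origin on the work surface. World frame = base frame: x ahead of the robot, y to its left, z up, the work surface at z = 0. Lengths are in m, angles in degrees, forces in N, time in s.
With the tool pointing down it reaches from about 0.25 to 0.725 m from the base axis. Payload 9.7 kg.
Tool frame: the origin (TCP) lies between the finger pads; the fingertips stand bot.tcp_to_tips ahead of it and the grasp point (between the pads) lies 2 mm behind it (bot.tcp_to_tips is the distance from the TCP to the fingertips, in m); z points along the fingers, y is the line along which they close (so a half turn about z gives the same grasp; the last joint's range is limited). The gripper opens to 85 mm and grips with 20 to 120 N. Pads are 22 mm wide; open, the fingers measure 114 mm over their backs; the gripper's body (76 mm by 85 mm) begins 54 mm behind the grasp point. The pads swing forward as they close: fully open they stand 13 mm farther back than shut.
Start: joints at [65.031, 4.979, 10.078, 95.1, 0, 90], TCP at [0.232, 0.499, 0.248] pointing down, gripper open.
Joint ranges: [-179.16, 179.16], [-48.56, 103.87], [-65.8, 70.77], [-126.05, 130.52], [-82.76, 87.17], [-180, 180]. Speed limits (degrees/s): [127.2, 127.2, 147.25, 180, 180, 180].

## Interface

Orientations are given as [roll, pitch, yaw] about the fixed x, y, z axes, in that order (R = Rz(yaw) Ry(pitch) Rx(roll)).
In Python, from workcell import sensors, camera, camera_params, bot gives the robot as it stands.
- The arm moves only by the tool apply_moves, never from a script. Its argument "motion" is a list of rows, each an object with "jaw": the opening, from -1 (shut) to 1 (fully open); "xyz": the shift along the tool's x, y, z in mm, a list of three; "twist": the turn about the tool's z in rad. A call has 1 to 5 rows; each row is the pose to reach, as a shift and turn from the pose commanded when the call began, along the tool's axes at that moment; what a row does not reach only later rows make up. A row lasts 1/8 s, in which the tool goes at most 62.5 mm and 10.7 degrees, less where a joint would pass 70% of its speed; a pose out of reach is approached as far as the arm can. A call with a gripper value outside its range is refused whole. The fingers move at their own pace and stop on an object; "grip_force" is the grip in N (left out, the last holds). Time passes only in rows, so rows that repeat a pose let the fingers close. It gives the time, the measured TCP pose, the force, the opening and the grip force at its end, in the units of the state.
- sensors.get_obs(): the state, without advancing time (a new reading comes with each control period).
- camera(name): name is "side" or "top"; returns (picture, depth): 384x512x3 uint8, red, green, blue; 384x512 float32, m along the optical axis (not along the pixel's ray), 0 where there is no reading.
- camera_params(name): a dict with "mtx" (3x3 intrinsics, pixels), "rvec" (rotation vector, rad) and "tvec" (3), from world to camera coordinates, as OpenCV has them. Camera axes: x right, y down, z forward; pixel columns grow to the right and rows downward; lengths in m; the calibration is good to about 2 mm. A picture is of the moment at which its call begins. camera_params takes no time and is no camera call.
- bot.job_done(): hands the job in; it is judged then, once.
The state is a dict: "time": time; "q": joint angles; "qd": joint speeds; "joint_efforts": joint torques, N m; "ee_pos": TCP position; "tcp_rot": TCP orientation; "wrist_force": force on the tool from outside, world axes, zero at the start; "torque": the same for the moment, N m; "opening": finger opening in m; "grasp_force": force on a finger pad.
Only numpy, scipy, OpenCV 4.12 (cv2) and the standard library are available. Lean on these libraries where they do the work, as an engineer would, in place of code of your own. Each camera call takes 0.05 s, during which the arm holds its last target. There are 200 camera calls.

## Working session

There is one attempt and no reset: what is moved stays moved. The work goes in short steps, Python scripts to look and compute and a tool call to move; the robot and the scene stay as the last step left them, time stands still between calls to the robot, and variables do not carry over. Pictures are saved under pics/ and viewed, at most 13 in all, crops included, and the job is handed in when it is done.

Besides the shell and the picture viewer there is one more tool, called after "Emit:" in YAML: its name, and indented under it one key for each argument. apply_moves: Moves the arm, as the interface text tells. Its arguments: {"type":"object","properties":{"motion":{"type":"array","items":{"type":"object","properties":{"jaw":{"type":"number"},"xyz":{"type":"array","items":{"type":"number"}},"twist":{"type":"number"}}}},"grip_force":{"type":"number"}},"required":["motion"]}

```bash
ls; mkdir -p pics; python3 - <<'E'
from workcell import sensors, camera, camera_params, bot
import cv2,numpy as np
for n in("top","side"):
    im,d=camera(n); cv2.imwrite(f"pics/{n}0.png",im[:,:,::-1]); np.savez(f"{n}0.npz",im=im,d=d)
    p=camera_params(n); R=cv2.Rodrigues(np.array(p["rvec"]))[0]; print(n,p["mtx"],-R.T@np.array(p["tvec"]).ravel(),R)
o=sensors.get_obs();print(o,bot.tcp_to_tips)
E
```

```text
pics
top [[444.17522076   0.         248.04000586]
 [  0.         444.17522076 195.61307465]
 [  0.           0.           1.        ]] [0.41641954 0.20569286 1.42468736] [[-0.02004931 -0.99977306  0.00720136]
 [-0.99599437  0.01934473 -0.08729837]
 [ 0.08713925 -0.00892278 -0.99615618]]
side [[479.98629519   0.         250.55402305]
 [  0.         479.98629519 197.8397668 ]
 [  0.           0.           1.        ]] [ 0.1524865  -0.81848768  1.07944782] [[ 0.93368527 -0.35786163 -0.01291785]
 [-0.24424821 -0.6100508  -0.75377771]
 [ 0.26186757  0.7069463  -0.65700251]]
{'time': 0.1, 'q': array([6.50315829e+01, 5.00951139e+00, 1.00407114e+01, 9.50996877e+01,
       2.84066638e-04, 9.00005494e+01]), 'qd': array([-0.03546659, -0.019854  ,  0.2555901 ,  0.05773998,  0.0462141 ,
       -0.04530524]), 'joint_efforts': array([-1.39580057e-03, -5.21561909e+01,  4.65652370e+01,  1.60317449e-02,
       -5.71543512e-05,  3.40433098e-05]), 'ee_pos': array([0.23209057, 0.49844013, 0.24765434]), 'tcp_rot': array([-1.79931512e+02, -2.83409722e-04,  1.55031033e+02]), 'wrist_force': array([ 0.11771201, -0.53837435,  0.55831991]), 'torque': array([0.04155166, 0.00166226, 0.0055483 ]), 'grasp_force': 0.0, 'opening': 0.08547347632311994} 0.017
```

View pics/top0.png

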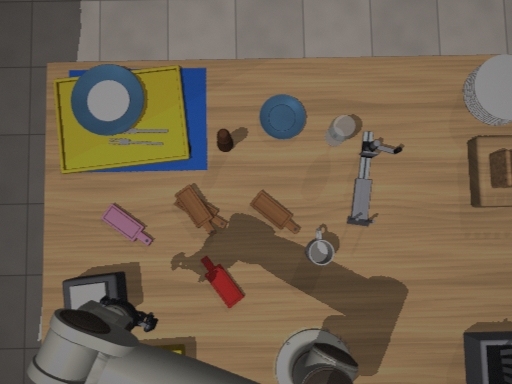

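View pics/side0.png

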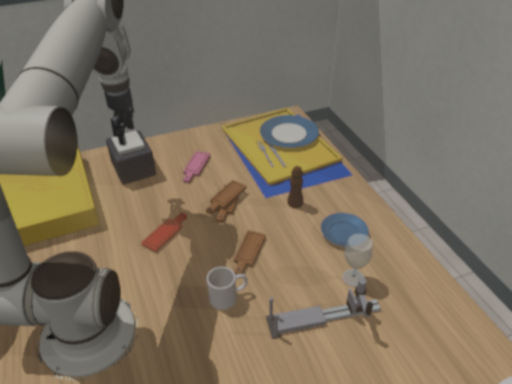

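The top view shows a pair of stacked boards near (200,208), a single board at (275,210), and the mug at (320,250). The caddy runs from its keeper at (368,145) to its posts at (360,220), and the arm points right. The side view agrees.

```bash
cat > h.py <<'E'
import cv2,numpy as np
from workcell import sensors, camera, camera_params, bot
def cam(n):
    p=camera_params(n); R=cv2.Rodrigues(np.array(p["rvec"]))[0]; return np.array(p["mtx"]),R,np.array(p["tvec"]).ravel()
def ray(n,uv,z):
    K,R,t=cam(n); uv=np.atleast_2d(np.array(uv,float)); C=-R.T@t
    d=np.c_[uv,np.ones(len(uv))]@np.linalg.inv(K).T@R
    return C+d*((z-C[2])/d[:,2])[:,None]
def cloud(n,d):
    K,R,t=cam(n); v,u=np.mgrid[:d.shape[0],:d.shape[1]]
    c=np.stack([(u-K[0,2])/K[0,0]*d,(v-K[1,2])/K[1,1]*d,d],-1)
    return (c-t)@R
def proj(n,P):
    K,R,t=cam(n); c=np.atleast_2d(P)@R.T+t; c=c@K.T; return c[:,:2]/c[:,2:]
E
python3 - <<'E'
from h import *
f=np.load("top0.npz"); im,d=f["im"],f["d"]
cv2.imwrite("pics/t1.png",cv2.resize(im[100:270,165:420,::-1],None,fx=3,fy=3,interpolation=cv2.INTER_CUBIC))
P=cloud("top",d); 
# boards: brown mask by colour
hsv=cv2.cvtColor(im,cv2.COLOR_RGB2HSV)
for uv in[(200,205),(190,195),(218,226),(270,208),(297,232),(240,180),(240,250),(320,180)]: print(uv,im[uv[1],uv[0]],hsv[uv[1],uv[0]],P[uv[1],uv[0]].round(3))
h=P[:,:,2]; cv2.imwrite("pics/h1.png",cv2.resize(np.clip(h[100:270,165:420]*1500,0,255).astype(np.uint8),None,fx=3,fy=3,interpolation=cv2.INTER_NEAREST))
E
```

```text
(200, 205) [112  77  49] [ 13 143 112] [0.512 0.344 0.033]
(190, 195) [115  78  51] [ 13 142 115] [0.544 0.376 0.032]
(218, 226) [100  77  56] [ 14 112 100] [ 0.445  0.291 -0.   ]
(270, 208) [120  81  52] [ 13 145 120] [0.499 0.124 0.013]
(297, 232) [108  79  54] [ 14 127 108] [0.421 0.04  0.013]
(240, 180) [139 112  80] [ 16 108 139] [ 0.593  0.218 -0.007]
(240, 250) [93 76 54] [ 17 107  93] [0.368 0.222 0.004]
(320, 180) [129 103  74] [ 16 109 129] [ 0.588 -0.041 -0.003]
```

View pics/t1.png

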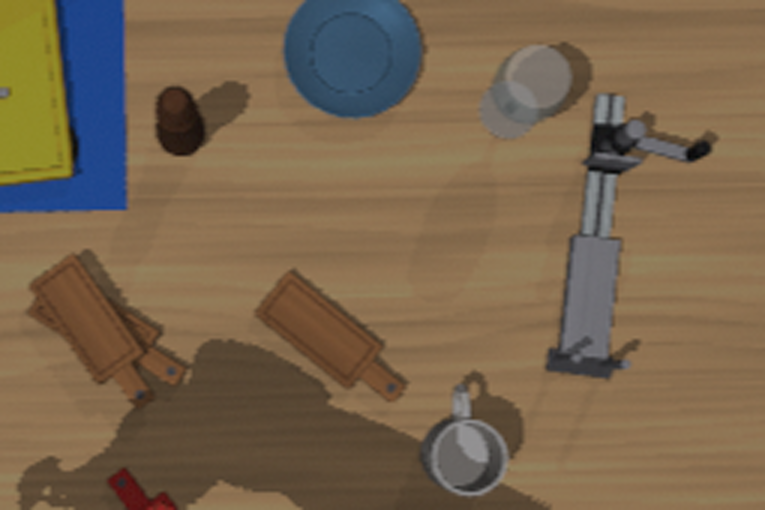

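View pics/h1.png

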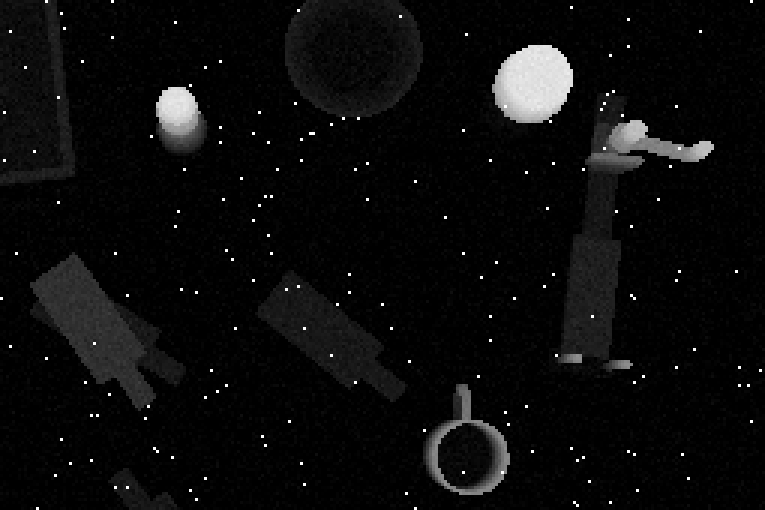

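The crop shows all three tabs pointing down-right, the plinth at (590,300), the posts at (570,355) and (615,365), the keeper post at (628,135) and the pin at (700,150). The depth is clean, so I'll measure next.

```bash
cat >> h.py <<'E'
def hmap(d):
    return cloud("top",cv2.medianBlur(d,3))
def comp(m,uv):
    n,l=cv2.connectedComponents(m.astype(np.uint8)); return l==l[uv[1],uv[0]]
def board(m,z):
    # m: mask of the board's top (with tab). returns centre, yaw, body size
    s=4; M=cv2.resize(m.astype(np.uint8)*255,None,fx=s,fy=s,interpolation=cv2.INTER_LINEAR)>127
    v,u=np.nonzero(M); P=ray("top",np.c_[(u+.5)/s-.5,(v+.5)/s-.5],z)[:,:2]
    G=((P-P.min(0))/.001).astype(int)+20; I=np.zeros(G.max(0)+40,np.uint8); I[G[:,0],G[:,1]]=1
    I=cv2.morphologyEx(I,cv2.MORPH_CLOSE,np.ones((7,7),np.uint8))
    B=cv2.morphologyEx(I,cv2.MORPH_OPEN,cv2.getStructuringElement(cv2.MORPH_ELLIPSE,(37,37)))
    c=cv2.findContours(B,cv2.RETR_EXTERNAL,cv2.CHAIN_APPROX_NONE)[0]; c=max(c,key=cv2.contourArea)
    (a,b),wh,ang=cv2.minAreaRect(c)
    ctr=np.array([b,a])*.001-.02+P.min(0)
    tab=P.mean(0)-ctr; box=cv2.boxPoints(((a,b),wh,ang))[:,::-1]
    e=box[1]-box[0] if np.linalg.norm(box[1]-box[0])>np.linalg.norm(box[2]-box[1]) else box[2]-box[1]
    e=e/np.linalg.norm(e); e=e*np.sign(e@tab)
    return ctr.round(4),np.degrees(np.arctan2(e[1],e[0])).round(1),np.round(wh,1),tab.round(4)
E
python3 - <<'E'
from h import *
d=np.load("top0.npz")["d"]; P=hmap(d); h=P[:,:,2]
mc=comp(h>0.0245,(195,203)); print("c",board(mc,.032))
ms=comp(h>0.0085,(270,208)); print("single",board(ms,.016))
mp=comp(h>0.0085,(195,203))
low=mp&~cv2.dilate(mc.astype(np.uint8),np.ones((3,3))).astype(bool)
v,u=np.nonzero(low); print("low pix",len(u))
cv2.imwrite("pics/low.png",cv2.resize((mp*100+mc*100)[175:245,165:240].astype(np.uint8),None,fx=6,fy=6,interpolation=cv2.INTER_NEAREST))
# plinth
pl=comp((h>.0165)&(h<.026),(362,200)); v,u=np.nonzero(pl); Q=ray("top",np.c_[u,v],.02)[:,:2]
(c,wh,a)=cv2.minAreaRect(Q.astype(np.float32)); print("plinth",c,wh,a,cv2.boxPoints((c,wh,a)))
for nm,lo,box in(("posts",.06,(345,215,380,230)),("pin/keeper",.1,(360,135,405,160))):
    m=np.zeros_like(h,np.uint8); x0,y0,x1,y1=box; m[y0:y1,x0:x1]=h[y0:y1,x0:x1]>lo
    n,l,st,ce=cv2.connectedComponentsWithStats(m)
    for i in range(1,n):
        if st[i,4]>3: print(nm,st[i],P[l==i].mean(0).round(4),P[l==i][:,2].max())
m=(h>.074)&(h<.094); m[:135]=0;m[165:]=0;m[:,:365]=0;m[:,410:]=0; print("bar",P[m].mean(0))
for nm,uv in(("goblet",(342,127)),("mill",(224,135)),("mug",(320,252))):
    q=P[uv[1]-14:uv[1]+15,uv[0]-14:uv[0]+15].reshape(-1,3); q=q[q[:,2]>.06]; print(nm,q.min(0).round(3),q.max(0).round(3))
E
```

```text
c (array([0.506 , 0.3619]), np.float64(-145.8), array([137.9,  60.8]), array([-0.0053, -0.0037]))
single (array([0.491 , 0.1163]), np.float64(-130.5), array([139.4,  60.1]), array([-0.0034, -0.0041]))
low pix 199
plinth (0.5211489796638489, -0.16785936057567596) (0.05170246958732605, 0.12932278215885162) 80.20032501220703 [[ 0.4530311  -0.18232778]
 [ 0.5804669  -0.20433903]
 [ 0.5892669  -0.15339094]
 [ 0.46183103 -0.1313797 ]]
posts [354 218   5   3  11] [ 0.4565 -0.1316  0.0815] 0.09034228887601985
posts [370 220   5   3  13] [ 0.4495 -0.1812  0.0802] 0.08850094884616054
pin/keeper [372 140   9   8  50] [ 0.6797 -0.1903  0.1205] 0.12765262583357923
pin/keeper [395 147   8   6  37] [ 0.6602 -0.2574  0.1182] 0.1262500511006667
bar [ 0.67138108 -0.2163312   0.08644801]
goblet [ 0.693 -0.124  0.094] [ 0.761 -0.056  0.153]
mill [0.691 0.245 0.063] [0.729 0.284 0.152]
mug [ 0.323 -0.06   0.061] [0.401 0.015 0.089]
```

View pics/low.png

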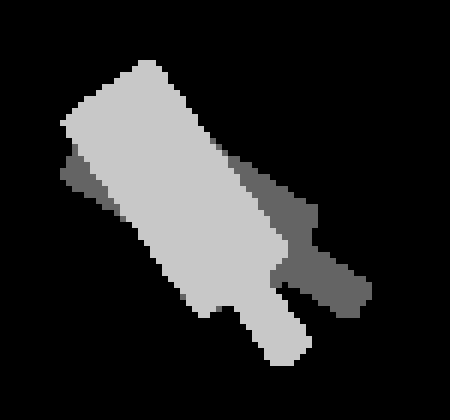

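Board lengths came out at 138 mm because the tab shoulder leaks through the opening. I'll refine using the end-to-end extent, which must be 175 mm, and refine the caddy yaw from several cues.

```bash
cat >> h.py <<'E'
def board2(m,z):
    _,yaw,wh,_=board(m,z); e=np.array([np.cos(np.radians(yaw)),np.sin(np.radians(yaw))]); n=np.array([-e[1],e[0]])
    s=4; M=cv2.resize(m.astype(np.uint8)*255,None,fx=s,fy=s,interpolation=cv2.INTER_LINEAR)>127
    v,u=np.nonzero(M); P=ray("top",np.c_[(u+.5)/s-.5,(v+.5)/s-.5],z)[:,:2]
    a=P@e; b=P@n; lo,hi=np.percentile(a,[.3,99.8]); body=(a<lo+.12)&(a>lo+.01); tab=a>hi-.035
    bl,bh=np.percentile(b[body],[1,99])
    ctr=e*((lo+.065+hi-.110)/2)+n*(bl+bh)/2
    return ctr.round(4),yaw,"len",round(hi-lo,4),"w",round(bh-bl,4),"taboff",round(b[tab].mean()-(bl+bh)/2,4)
E
python3 - <<'E'
from h import *
d=np.load("top0.npz")["d"]; P=hmap(d); h=P[:,:,2]
print("c",board2(comp(h>0.0245,(195,203)),.032)); print("s",board2(comp(h>0.0085,(270,208)),.016))
pl=comp((h>.0165)&(h<.026),(362,200)); v,u=np.nonzero(pl); Q=ray("top",np.c_[u,v],.02)[:,:2]
m,ev=cv2.PCACompute(Q.astype(np.float32),None); print("plinth",m,np.degrees(np.arctan2(ev[0,1],ev[0,0])))
def top(box,lo):
    x0,y0,x1,y1=box; mm=np.zeros(h.shape,bool); mm[y0:y1,x0:x1]=h[y0:y1,x0:x1]>lo
    v,u=np.nonzero(mm); z=P[mm][:,2]; return ray("top",[[u.mean(),v.mean()]],z.mean())[0],len(u)
p1,p2,k,pin=top((350,214,362,226),.083),top((366,214,380,226),.083),top((365,135,385,155),.119),top((390,140,408,160),.119)
print(p1,p2,k,pin)
mid=(p1[0]+p2[0])/2; w=mid-k[0]; print("post-keeper",np.linalg.norm(w[:2]),np.degrees(np.arctan2(w[1],w[0]))); w=p1[0]-p2[0]; print("posts yaw",np.degrees(np.arctan2(w[1],w[0]))+90)
E
```

```text
c (array([0.5098, 0.3645]), np.float64(-145.8), 'len', np.float64(0.1736), 'w', np.float64(0.059), 'taboff', np.float64(0.0006))
s (array([0.4947, 0.1208]), np.float64(-130.5), 'len', np.float64(0.1734), 'w', np.float64(0.0589), 'taboff', np.float64(0.0005))
plinth [[ 0.52282727 -0.16812898]] -9.253603
(array([ 0.45622743, -0.13271718,  0.08928389]), 5) (array([ 0.44927956, -0.1819529 ,  0.08790124]), 7) (array([ 0.68070872, -0.19182308,  0.12478123]), 36) (array([ 0.6610422 , -0.25880284,  0.12367014]), 24)
post-keeper 0.23054936617078567 171.39679225806296
posts yaw 171.96777765078542
```

Emit:
apply_moves:
  motion:
    - {"xyz": [-309,-5,40],"twist": -1.033,"jaw": 0.8}
    - {"xyz": [-309,-5,40],"twist": -1.033,"jaw": 0.8}
    - {"xyz": [-309,-5,40],"twist": -1.033,"jaw": 0.8}
    - {"xyz": [-309,-5,40],"twist": -1.033,"jaw": 0.8}
    - {"xyz": [-309,-5,40],"twist": -1.033,"jaw": 0.8}
  grip_force: 40

```text
time: 0.72
ee_pos: [0.4963, 0.3702, 0.21]
tcp_rot: [180.0, -0.0, -154.0]
wrist_force: [0.2, 0.8, 0.1]
opening: 0.0769
grasp_force: 0.0
```

```bash
cat >> h.py <<'E'
def to(x,y,z,yaw):
    o=sensors.get_obs(); p=o["ee_pos"]; a=np.radians(o["tcp_rot"][2]); w=np.array([x,y,z])-p
    print("t",o["time"],"pos",p.round(4),"rot",o["tcp_rot"].round(1),"q6",o["q"][5].round(1),"F",o["wrist_force"].round(1),"op",round(o["opening"],4),"gf",round(o["grasp_force"],1))
    dy=(yaw-np.degrees(a)+180)%360-180
    print("shift mm",(1000*np.array([w[0]*np.cos(a)+w[1]*np.sin(a),w[0]*np.sin(a)-w[1]*np.cos(a),-w[2]])).round(1),"twist",-np.radians(dy).round(4))
E
python3 -c "
from h import *
to(.5098,.3645,.04,-145.8)"
```

```text
t 0.725 pos [0.4963 0.3702 0.21  ] rot [ 180.   -0. -154.] q6 10.7 F [0.2 0.8 0.1] op 0.0769 gf 0.0
shift mm [ -9.7 -11.1 170. ] twist -0.1433
```

Emit:
apply_moves:
  motion:
    - {"xyz": [0,0,60],"twist": -0.1,"jaw": 0.8}
    - {"xyz": [0,0,110],"twist": -0.1,"jaw": 0.8}
    - {"xyz": [0,0,130],"twist": -0.1,"jaw": 0.8}
    - {"xyz": [0,0,130],"twist": -0.1,"jaw": 0.8}

```text
time: 1.23
ee_pos: [0.4938, 0.3705, 0.0783]
tcp_rot: [-180.0, -0.2, -148.6]
wrist_force: [0.2, -0.5, -0.3]
opening: 0.077
grasp_force: 0.0
```

```bash
python3 -c "
from h import *
to(.5098,.3645,.037,-145.8)"
```

```text
t 1.225 pos [0.4938 0.3705 0.0783] rot [-180.    -0.2 -148.6] q6 5.5 F [ 0.2 -0.5 -0.3] op 0.077 gf 0.0
shift mm [-10.6 -13.4  41.3] twist -0.0496
```

Emit:
apply_moves:
  motion:
    - {"xyz": [-11,-13,5],"twist": -0.05,"jaw": 0.8}
    - {"xyz": [-11,-13,25],"twist": -0.05,"jaw": 0.8}
    - {"xyz": [-11,-13,42],"twist": -0.05,"jaw": 0.8}
    - {"xyz": [-11,-13,42],"twist": -0.05,"jaw": 0.8}

```text
time: 1.72
ee_pos: [0.5095, 0.3654, 0.0364]
tcp_rot: [-180.0, -0.2, -145.8]
wrist_force: [1.0, 0.3, -0.1]
opening: 0.0765
grasp_force: 0.0
```

Emit:
apply_moves:
  motion:
    - {"xyz": [0,0,0],"jaw": 0.2}
    - {"xyz": [0,0,0],"jaw": 0.2}
    - {"xyz": [0,0,0],"jaw": 0.2}
    - {"xyz": [0,0,0],"jaw": 0.2}

```text
validation failed for argument at $.mo...
```

```bash
python3 -c "
from h import *
to(.5098,.3645,.036,-145.8)"
```

```text
t 1.725 pos [0.5095 0.3654 0.0364] rot [-180.    -0.2 -145.8] q6 1.4 F [ 1.   0.3 -0.1] op 0.0765 gf 0.0
shift mm [ 0.3 -0.9  0.4] twist 0.0002
```

Emit:
apply_moves:
  motion:
    - {"xyz": [0,0,0],"twist": 0,"jaw": 0.0}
    - {"xyz": [0,0,0],"twist": 0,"jaw": 0.0}
    - {"xyz": [0,0,0],"twist": 0,"jaw": 0.0}
    - {"xyz": [0,0,0],"twist": 0,"jaw": 0.0}
  grip_force: 40

```text
time: 2.22
ee_pos: [0.5112, 0.3662, 0.0393]
tcp_rot: [180.0, 0.1, -145.8]
wrist_force: [-1.6, -0.0, 5.2]
opening: 0.0585
grasp_force: 43.6
```

Emit:
apply_moves:
  motion:
    - {"xyz": [0,0,-10],"twist": 0,"jaw": 0.0}
    - {"xyz": [0,0,-50],"twist": 0,"jaw": 0.0}
    - {"xyz": [0,0,-110],"twist": 0,"jaw": 0.0}
    - {"xyz": [0,0,-170],"twist": 0,"jaw": 0.0}

```text
time: 2.72
ee_pos: [0.5106, 0.3655, 0.2105]
tcp_rot: [-180.0, -0.0, -145.8]
wrist_force: [1.6, 0.3, -0.9]
opening: 0.0584
grasp_force: 43.5
```

```bash
python3 -c "
from h import *
to(.5243,-.1685,.10,171.2)
im,d=camera('top'); np.savez('t2.npz',im=im,d=d); cv2.imwrite('pics/t2.png',cv2.resize(im[100:270,140:350,::-1],None,fx=3,fy=3)); P=hmap(d)
m=comp(P[:,:,2]>.0085,(195,203));print(P[203,195],m.sum())
to(.4947,.1208,.10,-130.5)"
```

```text
t 2.725 pos [0.5106 0.3655 0.2105] rot [-180.    -0.  -145.8] q6 1.4 F [ 1.6  0.3 -0.9] op 0.0584 gf 43.5
shift mm [ 289.  -449.3  110.5] twist 0.7509
[0.47242726 0.29072541 0.65831194] 29055
t 2.775 pos [0.5119 0.3665 0.2198] rot [ 180.     0.6 -145.8] q6 1.4 F [-3.  -1.9  5.9] op 0.058 gf 43.5
shift mm [ 152.4 -193.5  119.8] twist -0.2667
```

View pics/t2.png

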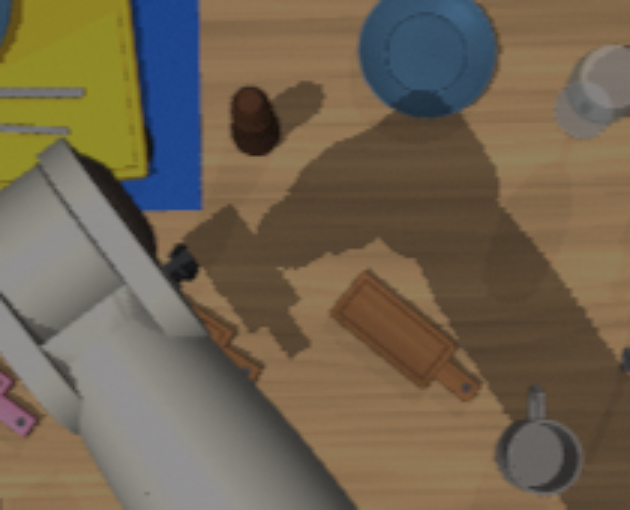

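Emit:
apply_moves:
  motion:
    - {"xyz": [20,-35,0],"twist": 0.15,"jaw": 0.0}
    - {"xyz": [50,-85,0],"twist": 0.33,"jaw": 0.0}
    - {"xyz": [80,-135,0],"twist": 0.5,"jaw": 0.0}
    - {"xyz": [110,-185,0],"twist": 0.67,"jaw": 0.0}
    - {"xyz": [135,-230,0],"twist": 0.751,"jaw": 0.0}

```text
time: 3.4
ee_pos: [0.5284, 0.0977, 0.2088]
tcp_rot: [-180.0, 0.0, 170.9]
wrist_force: [0.7, 0.5, -1.9]
opening: 0.0581
grasp_force: 43.5
```

```bash
python3 -c "
from h import *
to(.5243,-.1685,.15,171.2)"
```

```text
t 3.4 pos [0.5284 0.0977 0.2088] rot [-180.     0.   170.9] q6 19.5 F [ 0.7  0.5 -1.9] op 0.0581 gf 43.5
shift mm [ -37.8 -263.6   58.8] twist -0.0044
```

Emit:
apply_moves:
  motion:
    - {"xyz": [-8,-55,0],"twist": -0.004,"jaw": 0.0}
    - {"xyz": [-17,-115,10],"twist": -0.004,"jaw": 0.0}
    - {"xyz": [-26,-175,25],"twist": -0.004,"jaw": 0.0}
    - {"xyz": [-34,-230,40],"twist": -0.004,"jaw": 0.0}
    - {"xyz": [-38,-264,50],"twist": -0.004,"jaw": 0.0}

```text
time: 4.03
ee_pos: [0.5251, -0.1694, 0.1578]
tcp_rot: [-180.0, -0.0, 171.3]
wrist_force: [0.8, 1.0, -1.8]
opening: 0.0582
grasp_force: 43.5
```

Emit:
apply_moves:
  motion:
    - {"xyz": [0,0,0],"twist": 0,"jaw": 0.0}
    - {"xyz": [0,0,0],"twist": 0,"jaw": 0.0}

```text
time: 4.28
ee_pos: [0.5258, -0.1667, 0.1588]
tcp_rot: [180.0, 0.0, 171.4]
wrist_force: [0.7, 0.5, -0.6]
opening: 0.0588
grasp_force: 43.5
```

```bash
python3 -c "
from h import *
im,d=camera('top'); np.savez('t3.npz',im=im,d=d); P=hmap(d)
im2,d2=camera('side'); np.savez('s3.npz',im=im2,d=d2)
to(.5243,-.1685,.0435,171.2)
cv2.imwrite('pics/t3.png',np.hstack([cv2.resize(im[140:260,150:290,::-1],None,fx=3,fy=3),cv2.resize(im2[240:360,230:370,::-1],None,fx=2.7,fy=3)]))
m=comp((P[:,:,2]>.0085)&(P[:,:,2]<.03),(199,207));print(m.sum(), board2(m,.016))
m=comp((P[:,:,2]>.0085)&(P[:,:,2]<.03),(272,210));print(m.sum(), board2(m,.016))
"
```

```text
t 4.375 pos [ 0.5261 -0.1661  0.1591] rot [180.    0.  171.5] q6 -9.0 F [-0.7  0.5 -1.4] op 0.0584 gf 43.5
shift mm [  1.4  -2.7 115.6] twist 0.0051
872 (array([0.507, 0.359]), np.float64(-124.4), 'len', np.float64(0.1731), 'w', np.float64(0.0589), 'taboff', np.float64(0.0016))
881 (array([0.4946, 0.1209]), np.float64(-130.6), 'len', np.float64(0.1734), 'w', np.float64(0.0591), 'taboff', np.float64(0.0008))
```

View pics/t3.png

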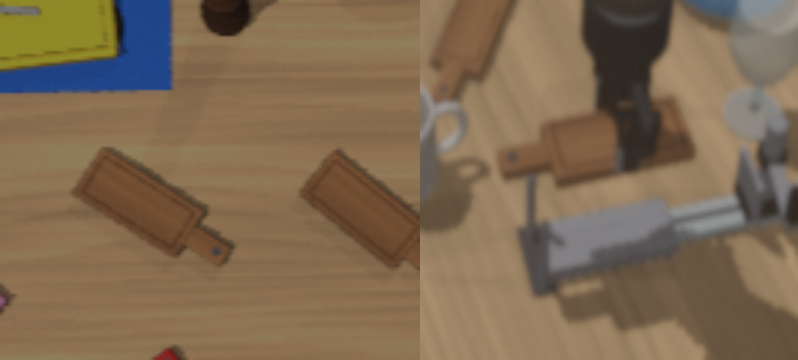

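The left panel shows the lower board now fully clear at (155,205). The right panel shows the held board level above the plinth, its tab toward the posts at (530,200). Descending.

Emit:
apply_moves:
  motion:
    - {"xyz": [0,-3,20],"twist": 0.005,"jaw": 0.0}
    - {"xyz": [0,-3,60],"twist": 0.005,"jaw": 0.0}
    - {"xyz": [0,-3,95],"twist": 0.005,"jaw": 0.0}
    - {"xyz": [0,-3,106],"twist": 0.005,"jaw": 0.0}
    - {"xyz": [0,-3,106],"twist": 0.005,"jaw": 0.0}

```text
time: 5.0
ee_pos: [0.5256, -0.1693, 0.0529]
tcp_rot: [180.0, -0.0, 171.2]
wrist_force: [-0.5, 0.4, -0.7]
opening: 0.0583
grasp_force: 43.5
```

Emit:
apply_moves:
  motion:
    - {"xyz": [0,0,3],"twist": 0,"jaw": 0.0}
    - {"xyz": [0,0,6],"twist": 0,"jaw": 0.0}
    - {"xyz": [0,0,8],"twist": 0,"jaw": 0.0}
    - {"xyz": [0,0,9],"twist": 0,"jaw": 0.0}

```text
time: 5.5
ee_pos: [0.5254, -0.1699, 0.0436]
tcp_rot: [-180.0, 0.0, 171.1]
wrist_force: [-0.1, -0.4, -1.1]
opening: 0.0586
grasp_force: 43.5
```

```bash
python3 -c "
from h import *
to(.5243,-.1685,.0435,171.2)
"
```

```text
t 5.5 pos [ 0.5254 -0.1699  0.0436] rot [-180.     0.   171.1] q6 -9.1 F [-0.1 -0.4 -1.1] op 0.0586 gf 43.5
shift mm [1.4 1.2 0.1] twist -0.0011
```

Emit:
apply_moves:
  motion:
    - {"xyz": [0,1,1],"twist": 0,"jaw": 0.0}
    - {"xyz": [0,1,2],"twist": 0,"jaw": 0.0}
    - {"xyz": [0,1,3],"twist": 0,"jaw": 0.0}

```text
time: 5.88
ee_pos: [0.5256, -0.1696, 0.0431]
tcp_rot: [-179.9, 0.1, 171.1]
wrist_force: [-11.7, -1.1, 25.5]
opening: 0.0583
grasp_force: 46.2
```

```bash
python3 -c "
from h import *
to(.5243,-.1685,.0435,171.2)
im,d=camera('top'); P=hmap(d); h=P[:,:,2]
to(.5243,-.1685,.0435,171.2)
"
```

```text
t 5.875 pos [ 0.5256 -0.1696  0.0431] rot [-1.799e+02  1.000e-01  1.711e+02] q6 -9.0 F [-11.7  -1.1  25.5] op 0.0583 gf 46.2
shift mm [ 1.4  0.9 -0.4] twist -0.0016
t 5.925 pos [ 0.5256 -0.1696  0.0432] rot [-1.799e+02  1.000e-01  1.711e+02] q6 -9.0 F [-9.8 -1.6 19.9] op 0.0584 gf 45.6
shift mm [ 1.4  0.9 -0.3] twist -0.0016
```

Emit:
apply_moves:
  motion:
    - {"xyz": [0,0,-2],"twist": 0,"jaw": 0.0}
    - {"xyz": [0,0,-2],"twist": 0,"jaw": 0.7}
    - {"xyz": [0,0,-2],"twist": 0,"jaw": 0.8}
    - {"xyz": [0,0,-2],"twist": 0,"jaw": 0.8}
    - {"xyz": [0,0,-30],"twist": 0,"jaw": 0.8}

```text
time: 6.55
ee_pos: [0.5242, -0.1684, 0.0686]
tcp_rot: [180.0, -0.2, 171.1]
wrist_force: [0.5, 0.5, -0.2]
opening: 0.0768
grasp_force: 0.0
```

Emit:
apply_moves:
  motion:
    - {"xyz": [0,0,-60],"twist": 0,"jaw": 0.8}
    - {"xyz": [0,0,-120],"twist": 0,"jaw": 0.8}
    - {"xyz": [0,50,-125],"twist": 0,"jaw": 0.8}
    - {"xyz": [0,100,-125],"twist": 0,"jaw": 0.8}
    - {"xyz": [0,160,-125],"twist": 0,"jaw": 0.8}

```text
time: 7.18
ee_pos: [0.5504, -0.0097, 0.1956]
tcp_rot: [180.0, 0.0, 171.1]
wrist_force: [0.4, -0.3, -0.8]
opening: 0.0769
grasp_force: 0.0
```

```bash
python3 -c "
from h import *
im,d=camera('top'); np.savez('t4.npz',im=im,d=d);P=hmap(d); h=P[:,:,2]
im2,d2=camera('side')
cv2.imwrite('pics/t4.png',np.hstack([cv2.resize(im[120:240,300:440,::-1],None,fx=3,fy=3),cv2.resize(im2[240:360,230:370,::-1],None,fx=2.7,fy=3)]))
print(P[200,362])
m=comp((h>.027)&(h<.05),(362,200));m[:,:345]=0;print(m.sum());print(board2(m,.036))
to(.4946,.1209,.06,-130.5)
"
```

```text
[ 0.47266781 -0.00106412  0.64893952]
63354
(array([ 0.5843, -0.3854]), np.float64(177.8), 'len', np.float64(1.2121), 'w', np.float64(0.5352), 'taboff', np.float64(-0.0321))
t 7.275 pos [ 0.5506 -0.0061  0.1953] rot [179.9  -0.  171.4] q6 7.9 F [-0.3  0.6 -0.5] op 0.077 gf 0.0
shift mm [ 74.3 117.3 135.3] twist -1.0136
```

View pics/t4.png

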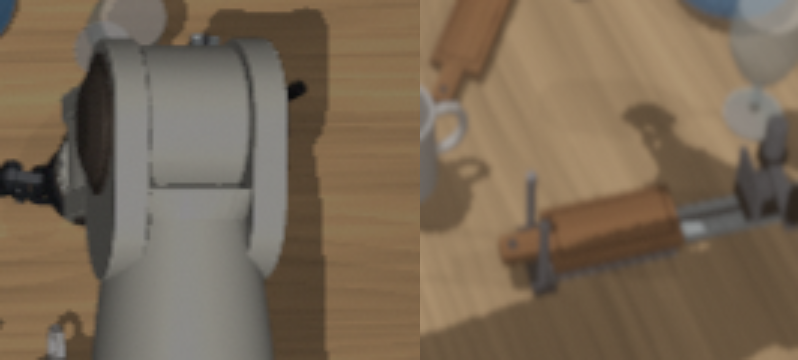

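The side view shows the first board flat on the plinth with its tab between the posts at (510,245). Next is the single board.

Emit:
apply_moves:
  motion:
    - {"xyz": [15,23,0],"twist": -0.18,"jaw": 0.8}
    - {"xyz": [35,55,20],"twist": -0.36,"jaw": 0.8}
    - {"xyz": [55,87,40],"twist": -0.54,"jaw": 0.8}
    - {"xyz": [70,110,60],"twist": -0.72,"jaw": 0.8}
    - {"xyz": [74,117,75],"twist": -0.9,"jaw": 0.8}

```text
time: 7.9
ee_pos: [0.4943, 0.1172, 0.1196]
tcp_rot: [180.0, -0.0, -136.9]
wrist_force: [0.4, 0.3, 0.2]
opening: 0.0767
grasp_force: 0.0
```

Emit:
apply_moves:
  motion:
    - {"xyz": [0,0,20],"twist": -0.11,"jaw": 0.8}
    - {"xyz": [0,0,40],"twist": -0.11,"jaw": 0.8}
    - {"xyz": [0,0,50],"twist": -0.11,"jaw": 0.8}
    - {"xyz": [0,0,50],"twist": -0.11,"jaw": 0.8}

```text
time: 8.4
ee_pos: [0.4948, 0.116, 0.0701]
tcp_rot: [180.0, -0.1, -131.0]
wrist_force: [-0.3, 0.5, 0.7]
opening: 0.0766
grasp_force: 0.0
```

```bash
python3 -c "
from h import *
to(.4946,.1209,.024,-130.5)
"
```

```text
t 8.4 pos [0.4948 0.116  0.0701] rot [ 1.80e+02 -1.00e-01 -1.31e+02] q6 -35.8 F [-0.3  0.5  0.7] op 0.0766 gf 0.0
shift mm [-3.6  3.4 46.1] twist -0.0089
```

Emit:
apply_moves:
  motion:
    - {"xyz": [-4,3,10],"twist": -0.009,"jaw": 0.8}
    - {"xyz": [-4,3,30],"twist": -0.009,"jaw": 0.8}
    - {"xyz": [-4,3,44],"twist": -0.009,"jaw": 0.8}
    - {"xyz": [-4,3,44],"twist": -0.009,"jaw": 0.8}

```text
time: 8.9
ee_pos: [0.4949, 0.1212, 0.0256]
tcp_rot: [179.9, -0.1, -130.5]
wrist_force: [-0.3, -0.2, 0.6]
opening: 0.0768
grasp_force: 0.0
```

Emit:
apply_moves:
  motion:
    - {"xyz": [0,0,0],"twist": 0,"jaw": 0.0}
    - {"xyz": [0,0,0],"twist": 0,"jaw": 0.0}
    - {"xyz": [0,0,0],"twist": 0,"jaw": 0.0}
    - {"xyz": [0,0,0],"twist": 0,"jaw": 0.0}

```text
time: 9.4
ee_pos: [0.4958, 0.1214, 0.028]
tcp_rot: [-180.0, 0.1, -130.5]
wrist_force: [-3.7, -1.1, 6.1]
opening: 0.0562
grasp_force: 41.1
```

Emit:
apply_moves:
  motion:
    - {"xyz": [0,0,-10],"twist": 0,"jaw": 0.0}
    - {"xyz": [0,0,-40],"twist": 0,"jaw": 0.0}
    - {"xyz": [0,0,-90],"twist": 0,"jaw": 0.0}
    - {"xyz": [0,0,-130],"twist": 0,"jaw": 0.0}
    - {"xyz": [0,0,-150],"twist": 0,"jaw": 0.0}

```text
time: 10.02
ee_pos: [0.4963, 0.1214, 0.1803]
tcp_rot: [-179.8, 0.2, -130.5]
wrist_force: [1.1, 0.2, 0.0]
opening: 0.043
grasp_force: 0.0
```

```bash
python3 -c "
from h import *
to(.5243,-.1685,.15,171.2)
"
```

```text
t 10.025 pos [0.4963 0.1214 0.1803] rot [-179.8    0.2 -130.5] q6 -35.8 F [1.1 0.2 0. ] op 0.043 gf 0.0
shift mm [ 202.4 -209.4   30.3] twist 1.018
```

The grip slipped because it was too shallow: at this opening the tips reach only about 12 mm ahead of the TCP. I'll check the board.

```bash
python3 -c "
from h import *
im,d=camera('top')
im2,d2=camera('side')
cv2.imwrite('pics/t5.png',np.hstack([cv2.resize(im[140:260,200:340,::-1],None,fx=2.8,fy=3),cv2.resize(im2[200:320,190:330,::-1],None,fx=2.8,fy=3)]))
np.savez('t5.npz',im=im,d=d,im2=im2,d2=d2)
P=cloud('side',cv2.medianBlur(d2,3)); h=P[:,:,2]
hsv=cv2.cvtColor(im2,cv2.COLOR_RGB2HSV); print(hsv[252,250],P[252,250])
to(.5243,-.1685,.15,171.2)
"
```

```text
[ 16  97 132] [0.49138587 0.10933208 0.0012081 ]
t 10.125 pos [0.4967 0.1215 0.18  ] rot [-179.8    0.2 -130.5] q6 -35.8 F [-0.6  0.3  0.3] op 0.0425 gf 0.0
shift mm [ 202.7 -209.2   30. ] twist 1.0179
```

View pics/t5.png

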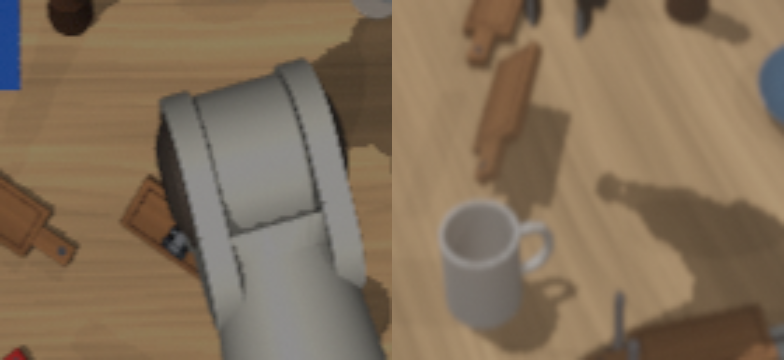

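The side view shows the board at (505,110) tilted and falling as it slips out. I'll move clear and see where it lands.

Emit:
apply_moves:
  motion:
    - {"xyz": [-30,25,-15],"twist": 0,"jaw": 0.6}
    - {"xyz": [-75,64,-20],"twist": 0,"jaw": 0.8}
    - {"xyz": [-120,103,-20],"twist": 0,"jaw": 0.8}
    - {"xyz": [-160,137,-20],"twist": 0,"jaw": 0.8}
    - {"xyz": [-182,156,-20],"twist": 0,"jaw": 0.8}

```text
time: 10.75
ee_pos: [0.4942, 0.3632, 0.1952]
tcp_rot: [180.0, -0.1, -130.4]
wrist_force: [-0.3, -0.8, -0.2]
opening: 0.0769
grasp_force: 0.0
```

```bash
python3 -c "
from h import *
im,d=camera('top'); np.savez('t6.npz',im=im,d=d); P=hmap(d); h=P[:,:,2]
im2,d2=camera('side')
cv2.imwrite('pics/t6.png',np.hstack([cv2.resize(im[120:270,250:400,::-1],None,fx=2.6,fy=2.6),cv2.resize(im2[200:350,190:340,::-1],None,fx=2.6,fy=2.6)]))
m=comp((h>.0085)&(h<.03),(285,219));print(m.sum(),P[m][:,2].min(),P[m][:,2].max()); print(board2(m,.016))
m=comp((h>.027)&(h<.05),(362,200));print(m.sum());print('plinth brd',board2(m,.036))
q=P[238:267,306:335].reshape(-1,3); q=q[q[:,2]>.06]; print('mug',q.min(0).round(3),q.max(0).round(3))
to(.507,.359,.06,-124.4)
"
```

```text
181379 -0.7615620269213468 0.661177467697387
(array([0.5783, 0.183 ]), np.float64(-90.9), 'len', np.float64(1.6517), 'w', np.float64(1.2002), 'taboff', np.float64(0.2685))
928
plinth brd (array([ 0.5259, -0.1695]), np.float64(171.3), 'len', np.float64(0.1732), 'w', np.float64(0.0602), 'taboff', np.float64(-0.0006))
mug [ 0.323 -0.061  0.061] [0.401 0.015 0.091]
t 10.85 pos [0.4942 0.3634 0.1948] rot [ 1.800e+02 -1.000e-01 -1.303e+02] q6 -13.4 F [0.5 0.2 0.2] op 0.077 gf 0.0
shift mm [ -4.9 -12.6 134.8] twist -0.103
```

View pics/t6.png

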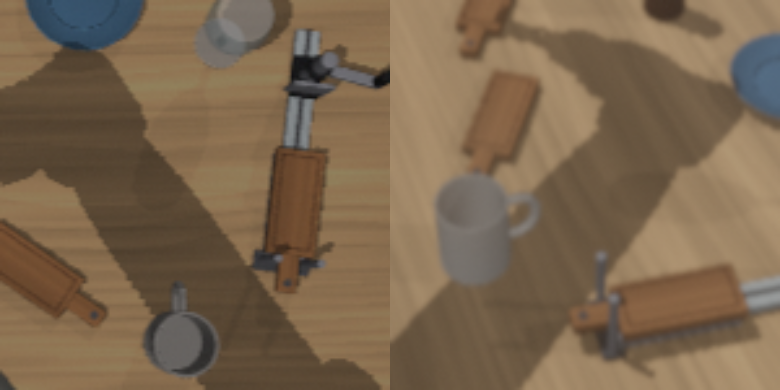

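It landed flat near its old place with the mug untouched, and the first board sits well: -4.8 mm along, 0.8 mm across. Now I'll grasp the board below the gripper, deeper this time.

Emit:
apply_moves:
  motion:
    - {"xyz": [-5,-13,30],"twist": -0.103,"jaw": 0.8}
    - {"xyz": [-5,-13,80],"twist": -0.103,"jaw": 0.8}
    - {"xyz": [-5,-13,120],"twist": -0.103,"jaw": 0.8}
    - {"xyz": [-5,-13,135],"twist": -0.103,"jaw": 0.8}
    - {"xyz": [-5,-13,135],"twist": -0.103,"jaw": 0.8}

```text
time: 11.48
ee_pos: [0.5079, 0.3556, 0.0612]
tcp_rot: [180.0, -0.1, -124.6]
wrist_force: [-0.4, 0.4, 1.2]
opening: 0.0768
grasp_force: 0.0
```

```bash
python3 -c "
from h import *
to(.507,.359,.016,-124.4)
"
```

```text
t 11.475 pos [0.5079 0.3556 0.0612] rot [ 1.800e+02 -1.000e-01 -1.246e+02] q6 -20.4 F [-0.4  0.4  1.2] op 0.0768 gf 0.0
shift mm [-2.3  2.6 45.2] twist -0.0035
```

Emit:
apply_moves:
  motion:
    - {"xyz": [-2,2,15],"twist": -0.003,"jaw": 0.8}
    - {"xyz": [-2,2,35],"twist": -0.003,"jaw": 0.8}
    - {"xyz": [-2,2,45],"twist": -0.003,"jaw": 0.8}
    - {"xyz": [-2,2,45],"twist": -0.003,"jaw": 0.8}

```text
time: 11.98
ee_pos: [0.5069, 0.3587, 0.0153]
tcp_rot: [180.0, -0.1, -124.4]
wrist_force: [-1.2, 0.0, 0.3]
opening: 0.0764
grasp_force: 0.0
```

Emit:
apply_moves:
  motion:
    - {"xyz": [0,0,0],"twist": 0,"jaw": 0.2}
    - {"xyz": [0,0,0],"twist": 0,"jaw": 0.0}
    - {"xyz": [0,0,0],"twist": 0,"jaw": 0.0}
    - {"xyz": [0,0,0],"twist": 0,"jaw": 0.0}
  grip_force: 40

```text
time: 12.48
ee_pos: [0.5079, 0.3594, 0.0173]
tcp_rot: [-180.0, 0.1, -124.4]
wrist_force: [0.2, -0.0, 6.2]
opening: 0.0591
grasp_force: 44.2
```

Emit:
apply_moves:
  motion:
    - {"xyz": [0,0,-8],"twist": 0,"jaw": 0.0}
    - {"xyz": [0,0,-20],"twist": 0,"jaw": 0.0}
    - {"xyz": [0,0,-30],"twist": 0,"jaw": 0.0}

```text
time: 12.85
ee_pos: [0.5076, 0.3592, 0.0475]
tcp_rot: [-180.0, 0.0, -124.4]
wrist_force: [0.6, 0.7, -0.7]
opening: 0.059
grasp_force: 43.5
```

```bash
python3 -c "
from h import *
to(.5245,-.1687,.17,171.2)
"
```

```text
t 12.85 pos [0.5076 0.3592 0.0475] rot [-180.     0.  -124.4] q6 -20.3 F [ 0.6  0.7 -0.7] op 0.059 gf 43.5
shift mm [ 426.  -312.1 -122.5] twist 1.1241
```

Emit:
apply_moves:
  motion:
    - {"xyz": [0,0,-40],"twist": 0,"jaw": 0.0}
    - {"xyz": [15,-11,-90],"twist": 0.12,"jaw": 0.0}
    - {"xyz": [50,-37,-125],"twist": 0.29,"jaw": 0.0}
    - {"xyz": [95,-70,-145],"twist": 0.46,"jaw": 0.0}
    - {"xyz": [143,-105,-150],"twist": 0.63,"jaw": 0.0}

```text
time: 13.48
ee_pos: [0.5137, 0.1806, 0.1989]
tcp_rot: [-180.0, 0.2, -160.8]
wrist_force: [0.4, 0.2, -0.5]
opening: 0.059
grasp_force: 43.5
```

```bash
python3 -c "
from h import *
to(.5245,-.1687,.17,171.2)
"
```

```text
t 13.475 pos [0.5137 0.1806 0.1989] rot [-180.     0.2 -160.8] q6 0.1 F [ 0.4  0.2 -0.5] op 0.059 gf 43.5
shift mm [ 104.9 -333.3   28.9] twist 0.4893
```

Emit:
apply_moves:
  motion:
    - {"xyz": [17,-55,0],"twist": 0.16,"jaw": 0.0}
    - {"xyz": [35,-110,0],"twist": 0.32,"jaw": 0.0}
    - {"xyz": [53,-165,0],"twist": 0.47,"jaw": 0.0}
    - {"xyz": [71,-220,0],"twist": 0.489,"jaw": 0.0}
    - {"xyz": [88,-275,0],"twist": 0.489,"jaw": 0.0}

```text
time: 14.1
ee_pos: [0.522, -0.1088, 0.1974]
tcp_rot: [-180.0, 0.1, 171.5]
wrist_force: [1.5, -0.5, -0.5]
opening: 0.0586
grasp_force: 43.5
```

Emit:
apply_moves:
  motion:
    - {"xyz": [0,-40,5],"twist": 0,"jaw": 0.0}
    - {"xyz": [0,-60,15],"twist": 0,"jaw": 0.0}
    - {"xyz": [0,-60,30],"twist": 0,"jaw": 0.0}
    - {"xyz": [0,-60,30],"twist": 0,"jaw": 0.0}

```text
time: 14.6
ee_pos: [0.5128, -0.165, 0.165]
tcp_rot: [180.0, -0.1, 171.5]
wrist_force: [-0.3, -0.4, -1.9]
opening: 0.0592
grasp_force: 43.4
```

```bash
python3 -c "
from h import *
im,d=camera('top'); np.savez('t7.npz',im=im,d=d); P=hmap(d); h=P[:,:,2]
m=comp((h>.0085)&(h<.03),(275,213));print(m.sum(),P[m][:,2].min(),P[m][:,2].max()); print(board2(m,.016))
to(.5245,-.1687,.058,171.2)
"
```

```text
180264 -0.7603763658924612 0.6403173443403076
(array([0.5783, 0.183 ]), np.float64(-90.9), 'len', np.float64(1.6518), 'w', np.float64(1.2002), 'taboff', np.float64(0.2689))
t 14.65 pos [ 0.5132 -0.1649  0.1659] rot [ 1.800e+02 -1.000e-01  1.716e+02] q6 -9.4 F [ 0.9 -0.  -0.3] op 0.0588 gf 43.4
shift mm [-11.8  -2.1 107.9] twist 0.0063
```

Emit:
apply_moves:
  motion:
    - {"xyz": [-12,-2,10],"twist": 0.006,"jaw": 0.0}
    - {"xyz": [-12,-2,40],"twist": 0.006,"jaw": 0.0}
    - {"xyz": [-12,-2,80],"twist": 0.006,"jaw": 0.0}
    - {"xyz": [-12,-2,103],"twist": 0.006,"jaw": 0.0}
    - {"xyz": [-12,-2,107],"twist": 0.006,"jaw": 0.0}

```text
time: 15.28
ee_pos: [0.5247, -0.1692, 0.0577]
tcp_rot: [180.0, -0.2, 171.2]
wrist_force: [-0.6, -0.6, -1.1]
opening: 0.0587
grasp_force: 43.4
```

```bash
python3 -c "
from h import *
im,d=camera('top'); P=hmap(d); h=P[:,:,2]
n,l,st,ce=cv2.connectedComponentsWithStats(((h>.0085)&(h<.03)).astype(np.uint8))
for i in range(1,n):
    if 700<st[i,4]<1100 and 230<ce[i,0]<320: print(ce[i],st[i,4],P[l==i][:,2].max(),board2(l==i,.016))
to(.5245,-.1687,.052,171.2)
"
```

```text
Traceback (most recent call last):
  File "h.py", line 34, in board2
    _,yaw,wh,_=board(m,z); e=np.array([np.cos(np.radians(yaw)),np.sin(np.radians(yaw))]); n=np.array([-e[1],e[0]])
               ~~~~~^^^^^
  File "h.py", line 26, in board
    c=cv2.findContours(B,cv2.RETR_EXTERNAL,cv2.CHAIN_APPROX_NONE)[0]; c=max(c,key=cv2.contourArea)
                                                                        ~~~^^^^^^^^^^^^^^^^^^^^^^^
ValueError: max() iterable argument is empty
```

Emit:
apply_moves:
  motion:
    - {"xyz": [0,0,2],"twist": 0,"jaw": 0.0}
    - {"xyz": [0,0,4],"twist": 0,"jaw": 0.0}
    - {"xyz": [0,0,5],"twist": 0,"jaw": 0.0}
    - {"xyz": [0,0,6],"twist": 0,"jaw": 0.0}

```text
time: 15.82
ee_pos: [0.5251, -0.17, 0.0538]
tcp_rot: [-180.0, 0.0, 171.1]
wrist_force: [0.4, 0.1, -1.3]
opening: 0.0586
grasp_force: 43.4
```

```bash
python3 -c "
from h import *
im,d=camera('top'); P=hmap(d); h=P[:,:,2]
n,l,st,ce=cv2.connectedComponentsWithStats(((h>.0085)&(h<.03)).astype(np.uint8))
for i in range(1,n):
    if 700<st[i,4]<1100 and 230<ce[i,0]<320 and ce[i,1]>180: print(ce[i],st[i,4],P[l==i][:,2].max(),board2(l==i,.016))
to(.5245,-.1687,.052,171.2)
"
```

```text
[263.42905789 225.03178207] 881 0.01939689142124909 (array([0.452 , 0.1556]), np.float64(-125.8), 'len', np.float64(0.1727), 'w', np.float64(0.0589), 'taboff', np.float64(0.0002))
t 15.875 pos [ 0.525  -0.17    0.0536] rot [-180.     0.   171.1] q6 -9.1 F [ 0.7 -0.4 -1.6] op 0.0591 gf 43.4
shift mm [0.7 1.2 1.6] twist -0.0011
```

Emit:
apply_moves:
  motion:
    - {"xyz": [0,1,1],"twist": 0,"jaw": 0.0}
    - {"xyz": [0,1,2],"twist": 0,"jaw": 0.0}
    - {"xyz": [0,1,3],"twist": 0,"jaw": 0.0}
    - {"xyz": [0,1,3],"twist": 0,"jaw": 0.0}

```text
time: 16.38
ee_pos: [0.5251, -0.1697, 0.0533]
tcp_rot: [-179.9, 0.1, 171.1]
wrist_force: [-9.9, -2.1, 20.2]
opening: 0.059
grasp_force: 45.8
```

Emit:
apply_moves:
  motion:
    - {"xyz": [0,0,-2],"twist": 0,"jaw": 0.0}
    - {"xyz": [0,0,-2],"twist": 0,"jaw": 0.7}
    - {"xyz": [0,0,-2],"twist": 0,"jaw": 0.8}
    - {"xyz": [0,0,-2],"twist": 0,"jaw": 0.8}
    - {"xyz": [0,0,-30],"twist": 0,"jaw": 0.8}

```text
time: 17.0
ee_pos: [0.5238, -0.1685, 0.0786]
tcp_rot: [180.0, -0.2, 171.1]
wrist_force: [0.9, -0.3, 0.1]
opening: 0.0772
grasp_force: 0.0
```

Emit:
apply_moves:
  motion:
    - {"xyz": [0,0,-60],"twist": 0,"jaw": 0.8}
    - {"xyz": [0,0,-115],"twist": 0,"jaw": 0.8}
    - {"xyz": [0,50,-120],"twist": -0.15,"jaw": 0.8}
    - {"xyz": [0,100,-120],"twist": -0.32,"jaw": 0.8}
    - {"xyz": [0,160,-120],"twist": -0.5,"jaw": 0.8}

```text
time: 17.62
ee_pos: [0.5499, -0.0098, 0.2006]
tcp_rot: [-180.0, 0.0, -160.0]
wrist_force: [1.1, -0.4, 0.7]
opening: 0.0772
grasp_force: 0.0
```

```bash
python3 -c "
from h import *
to(.452,.1556,.06,-125.8)
"
```

```text
t 17.625 pos [ 0.5499 -0.0098  0.2006] rot [-180.    0. -160.] q6 -21.1 F [ 1.1 -0.4  0.7] op 0.0772 gf 0.0
shift mm [ 35.3 188.9 140.6] twist -0.5961
```

Emit:
apply_moves:
  motion:
    - {"xyz": [10,50,0],"twist": -0.17,"jaw": 0.8}
    - {"xyz": [20,100,15],"twist": -0.34,"jaw": 0.8}
    - {"xyz": [30,150,40],"twist": -0.51,"jaw": 0.8}
    - {"xyz": [35,180,70],"twist": -0.596,"jaw": 0.8}
    - {"xyz": [35,186,110],"twist": -0.596,"jaw": 0.8}

```text
time: 18.25
ee_pos: [0.4534, 0.1541, 0.0903]
tcp_rot: [-179.9, 0.1, -125.8]
wrist_force: [0.1, -1.2, 0.6]
opening: 0.0765
grasp_force: 0.0
```

Emit:
apply_moves:
  motion:
    - {"xyz": [0,0,20],"twist": 0,"jaw": 0.8}
    - {"xyz": [0,0,30],"twist": 0,"jaw": 0.8}
    - {"xyz": [0,0,30],"twist": 0,"jaw": 0.8}

```text
time: 18.62
ee_pos: [0.4537, 0.1522, 0.0604]
tcp_rot: [180.0, -0.0, -126.1]
wrist_force: [0.3, 0.0, 0.2]
opening: 0.0768
grasp_force: 0.0
```

```bash
python3 -c "
from h import *
to(.452,.1556,.0155,-125.8)
"
```

```text
t 18.625 pos [0.4537 0.1522 0.0604] rot [ 180.    -0.  -126.1] q6 -35.4 F [0.3 0.  0.2] op 0.0768 gf 0.0
shift mm [-1.8  3.4 44.9] twist -0.0048
```

Emit:
apply_moves:
  motion:
    - {"xyz": [-2,3,15],"twist": -0.004,"jaw": 0.8}
    - {"xyz": [-2,3,35],"twist": -0.004,"jaw": 0.8}
    - {"xyz": [-2,3,45],"twist": -0.004,"jaw": 0.8}
    - {"xyz": [-2,3,45],"twist": -0.004,"jaw": 0.8}

```text
time: 19.12
ee_pos: [0.4522, 0.1556, 0.015]
tcp_rot: [180.0, -0.0, -125.8]
wrist_force: [0.1, -0.0, 0.9]
opening: 0.0767
grasp_force: 0.0
```

Emit:
apply_moves:
  motion:
    - {"xyz": [0,0,0],"twist": 0,"jaw": 0.2}
    - {"xyz": [0,0,0],"twist": 0,"jaw": 0.0}
    - {"xyz": [0,0,0],"twist": 0,"jaw": 0.0}
    - {"xyz": [0,0,0],"twist": 0,"jaw": 0.0}

```text
time: 19.62
ee_pos: [0.4532, 0.1559, 0.0165]
tcp_rot: [-179.9, 0.1, -125.8]
wrist_force: [-1.6, -1.6, 6.1]
opening: 0.0588
grasp_force: 44.3
```

Emit:
apply_moves:
  motion:
    - {"xyz": [0,0,-8],"twist": 0,"jaw": 0.0}
    - {"xyz": [0,0,-20],"twist": 0,"jaw": 0.0}
    - {"xyz": [0,0,-60],"twist": 0,"jaw": 0.0}
    - {"xyz": [0,0,-120],"twist": 0,"jaw": 0.0}
    - {"xyz": [0,0,-170],"twist": 0,"jaw": 0.0}

```text
time: 20.25
ee_pos: [0.4525, 0.1557, 0.1885]
tcp_rot: [-180.0, 0.1, -125.8]
wrist_force: [1.8, 0.2, -0.5]
opening: 0.0588
grasp_force: 43.8
```

```bash
python3 -c "
from h import *
im,d=camera('top'); P=hmap(d); h=P[:,:,2]
m=comp((h>.043)&(h<.065),(362,200));print(m.sum());print('plinth brd2',board2(m,.052))
to(.5245,-.1687,.19,171.2)
"
```

```text
949
plinth brd2 (array([ 0.5262, -0.1695]), np.float64(172.8), 'len', np.float64(0.1734), 'w', np.float64(0.0607), 'taboff', np.float64(-0.0009))
t 20.3 pos [0.4541 0.1562 0.195 ] rot [-179.7    0.4 -125.8] q6 -35.2 F [-1.8 -0.1  4.2] op 0.0589 gf 43.9
shift mm [ 222.2 -247.3    5. ] twist 1.0991
```

Emit:
apply_moves:
  motion:
    - {"xyz": [20,-22,-5],"twist": 0.16,"jaw": 0.0}
    - {"xyz": [55,-61,-10],"twist": 0.34,"jaw": 0.0}
    - {"xyz": [92,-102,-10],"twist": 0.52,"jaw": 0.0}
    - {"xyz": [129,-143,-10],"twist": 0.7,"jaw": 0.0}
    - {"xyz": [160,-180,-10],"twist": 0.88,"jaw": 0.0}

```text
time: 20.92
ee_pos: [0.5049, -0.0814, 0.1961]
tcp_rot: [-180.0, 0.0, -176.6]
wrist_force: [0.4, 0.1, -0.8]
opening: 0.059
grasp_force: 43.8
```

```bash
python3 -c "
from h import *
to(.5245,-.1687,.17,171.2)
"
```

```text
t 20.925 pos [ 0.5049 -0.0814  0.1961] rot [-180.     0.  -176.6] q6 -12.5 F [ 0.4  0.1 -0.8] op 0.059 gf 43.8
shift mm [-14.4 -88.3  26.1] twist 0.2126
```

Emit:
apply_moves:
  motion:
    - {"xyz": [-7,-40,0],"twist": 0.15,"jaw": 0.0}
    - {"xyz": [-12,-75,5],"twist": 0.21,"jaw": 0.0}
    - {"xyz": [-14,-87,15],"twist": 0.21,"jaw": 0.0}
    - {"xyz": [-14,-87,25],"twist": 0.21,"jaw": 0.0}
    - {"xyz": [-14,-87,25],"twist": 0.21,"jaw": 0.0}

```text
time: 21.55
ee_pos: [0.5239, -0.1642, 0.1695]
tcp_rot: [180.0, -0.1, 171.8]
wrist_force: [1.3, 0.5, -0.0]
opening: 0.059
grasp_force: 43.8
```

```bash
python3 -c "
from h import *
to(.5245,-.1687,.074,171.2)
"
```

```text
t 21.55 pos [ 0.5239 -0.1642  0.1695] rot [ 1.800e+02 -1.000e-01  1.718e+02] q6 -9.2 F [ 1.3  0.5 -0. ] op 0.059 gf 43.8
shift mm [-1.2 -4.4 95.5] twist 0.0104
```

Emit:
apply_moves:
  motion:
    - {"xyz": [-1,-4,15],"twist": 0.01,"jaw": 0.0}
    - {"xyz": [-1,-4,45],"twist": 0.01,"jaw": 0.0}
    - {"xyz": [-1,-4,80],"twist": 0.01,"jaw": 0.0}
    - {"xyz": [-1,-4,94],"twist": 0.01,"jaw": 0.0}
    - {"xyz": [-1,-4,96],"twist": 0.01,"jaw": 0.0}

```text
time: 22.18
ee_pos: [0.5246, -0.1691, 0.074]
tcp_rot: [180.0, -0.1, 171.2]
wrist_force: [-0.8, -0.2, -0.7]
opening: 0.059
grasp_force: 43.7
```

Emit:
apply_moves:
  motion:
    - {"xyz": [0,0,1],"twist": 0,"jaw": 0.0}
    - {"xyz": [0,0,2],"twist": 0,"jaw": 0.0}
    - {"xyz": [0,0,3],"twist": 0,"jaw": 0.0}
    - {"xyz": [0,0,4],"twist": 0,"jaw": 0.0}

```text
time: 22.68
ee_pos: [0.5251, -0.1695, 0.0708]
tcp_rot: [-180.0, 0.0, 171.1]
wrist_force: [0.7, 0.8, -2.0]
opening: 0.0588
grasp_force: 43.7
```

```bash
python3 -c "
from h import *
to(.5245,-.1687,.069,171.2)
"
```

```text
t 22.675 pos [ 0.5251 -0.1695  0.0708] rot [-180.     0.   171.1] q6 -9.0 F [ 0.7  0.8 -2. ] op 0.0588 gf 43.7
shift mm [0.7 0.7 1.8] twist -0.001
```

Emit:
apply_moves:
  motion:
    - {"xyz": [0,0,1],"twist": 0,"jaw": 0.0}
    - {"xyz": [0,0,2],"twist": 0,"jaw": 0.0}
    - {"xyz": [0,0,3],"twist": 0,"jaw": 0.0}
    - {"xyz": [0,0,3],"twist": 0,"jaw": 0.0}

```text
time: 23.18
ee_pos: [0.5249, -0.1694, 0.0686]
tcp_rot: [-180.0, 0.0, 171.1]
wrist_force: [-3.7, 0.8, 7.2]
opening: 0.059
grasp_force: 44.7
```

Emit:
apply_moves:
  motion:
    - {"xyz": [0,0,-1],"twist": 0,"jaw": 0.0}
    - {"xyz": [0,0,-1],"twist": 0,"jaw": 0.6}
    - {"xyz": [0,0,-1],"twist": 0,"jaw": 0.75}
    - {"xyz": [0,0,-1],"twist": 0,"jaw": 0.75}
    - {"xyz": [0,0,-25],"twist": 0,"jaw": 0.75}

```text
time: 23.8
ee_pos: [0.5239, -0.1691, 0.091]
tcp_rot: [180.0, -0.2, 171.1]
wrist_force: [0.7, -0.6, 0.5]
opening: 0.0746
grasp_force: 0.0
```

Emit:
apply_moves:
  motion:
    - {"xyz": [0,0,-50],"twist": 0,"jaw": 0.5}
    - {"xyz": [0,0,-110],"twist": 0,"jaw": 0.3}
    - {"xyz": [0,55,-120],"twist": 0,"jaw": 0.3}
    - {"xyz": [0,115,-120],"twist": 0,"jaw": 0.3}
    - {"xyz": [0,160,-120],"twist": 0,"jaw": 0.3}

```text
time: 24.42
ee_pos: [0.5498, -0.0094, 0.2128]
tcp_rot: [180.0, 0.0, 171.2]
wrist_force: [0.6, 0.5, -0.0]
opening: 0.0555
grasp_force: 0.0
```

```bash
python3 -c "
from h import *
im2,d2=camera('side')
cv2.imwrite('pics/s8.png',cv2.resize(im2[230:350,230:400,::-1],None,fx=4,fy=4))
to(.6815,-.1925,.2,171.2)
"
```

```text
t 24.475 pos [ 0.5502 -0.0055  0.2125] rot [179.9   0.  171.3] q6 8.1 F [-0.9  2.2  0.4] op 0.0557 gf 0.0
shift mm [-158.1 -165.    12.5] twist 0.0019
```

View pics/s8.png

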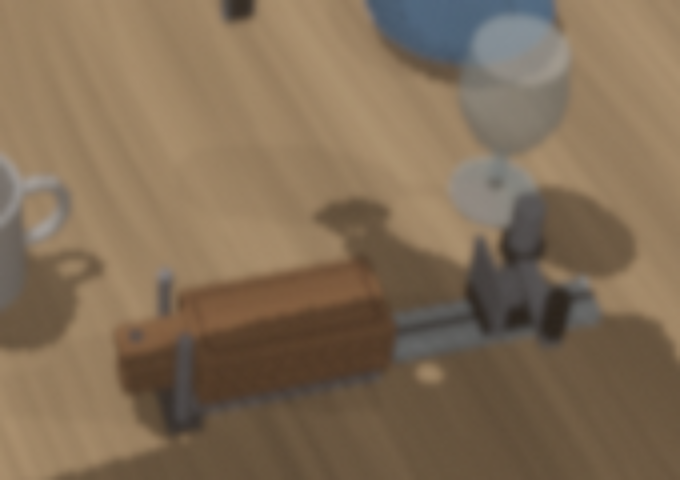

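The pile of three is square, with the tabs between the posts at (150,350). Next is the keeper post.

Emit:
apply_moves:
  motion:
    - {"xyz": [-20,-50,0],"twist": 0,"jaw": 0.3}
    - {"xyz": [-50,-100,0],"twist": 0,"jaw": 0.3}
    - {"xyz": [-90,-140,0],"twist": 0,"jaw": 0.3}
    - {"xyz": [-130,-160,0],"twist": 0,"jaw": 0.3}
    - {"xyz": [-155,-165,0],"twist": 0,"jaw": 0.3}

```text
time: 25.1
ee_pos: [0.6782, -0.2003, 0.2115]
tcp_rot: [-180.0, -0.0, 171.0]
wrist_force: [-0.4, 0.1, 0.3]
opening: 0.0557
grasp_force: 0.0
```

Emit:
apply_moves:
  motion:
    - {"xyz": [0,0,10],"twist": 0,"jaw": 0.3}
    - {"xyz": [0,0,30],"twist": 0,"jaw": 0.3}
    - {"xyz": [0,0,30],"twist": 0,"jaw": 0.3}

```text
time: 25.48
ee_pos: [0.6759, -0.1975, 0.1807]
tcp_rot: [180.0, -0.2, 171.2]
wrist_force: [-0.6, 0.3, 0.2]
opening: 0.0556
grasp_force: 0.0
```

```bash
python3 -c "
from h import *
to(.6815,-.1925,.110,171.2)
"
```

```text
t 25.475 pos [ 0.6759 -0.1975  0.1807] rot [180.   -0.2 171.2] q6 -7.5 F [-0.6  0.3  0.2] op 0.0556 gf 0.0
shift mm [-4.8  5.8 70.7] twist -0.0006
```

Emit:
apply_moves:
  motion:
    - {"xyz": [-5,6,10],"twist": 0,"jaw": 0.3}
    - {"xyz": [-5,6,35],"twist": 0,"jaw": 0.3}
    - {"xyz": [-5,6,60],"twist": 0,"jaw": 0.3}
    - {"xyz": [-5,6,70],"twist": 0,"jaw": 0.3}
    - {"xyz": [-5,6,70],"twist": 0,"jaw": 0.3}

```text
time: 26.1
ee_pos: [0.683, -0.1927, 0.1124]
tcp_rot: [180.0, -0.0, 171.2]
wrist_force: [-0.5, 0.0, 0.3]
opening: 0.0551
grasp_force: 0.0
```

Emit:
apply_moves:
  motion:
    - {"xyz": [0,0,0],"twist": 0,"jaw": -0.7}
    - {"xyz": [0,0,0],"twist": 0,"jaw": -0.7}
    - {"xyz": [0,0,0],"twist": 0,"jaw": -0.7}
    - {"xyz": [0,0,0],"twist": 0,"jaw": -0.7}
  grip_force: 30

```text
time: 26.6
ee_pos: [0.6839, -0.1916, 0.1141]
tcp_rot: [179.9, 0.1, 171.2]
wrist_force: [1.3, 8.2, 3.8]
opening: 0.0191
grasp_force: 30.3
```

```bash
python3 -c "
from h import *
to(.6815-.0741,-.1925+.0115,.110,171.2)
"
```

```text
t 26.6 pos [ 0.6839 -0.1916  0.1141] rot [1.799e+02 1.000e-01 1.712e+02] q6 -6.9 F [1.3 8.2 3.8] op 0.0191 gf 30.3
shift mm [77.2 -1.2  4.1] twist 0.0003
```

Emit:
apply_moves:
  motion:
    - {"xyz": [10,0,0],"twist": 0,"jaw": -0.7}
    - {"xyz": [24,0,0],"twist": 0,"jaw": -0.7}
    - {"xyz": [38,0,0],"twist": 0,"jaw": -0.7}
    - {"xyz": [50,0,0],"twist": 0,"jaw": -0.7}
    - {"xyz": [60,0,0],"twist": 0,"jaw": -0.7}

```text
time: 27.22
ee_pos: [0.6254, -0.1826, 0.1141]
tcp_rot: [179.9, 0.3, 171.2]
wrist_force: [7.0, 5.9, 0.9]
opening: 0.0189
grasp_force: 30.1
```

Emit:
apply_moves:
  motion:
    - {"xyz": [5,0,0],"twist": 0,"jaw": -0.7}
    - {"xyz": [9,0,0],"twist": 0,"jaw": -0.7}
    - {"xyz": [13,0,0],"twist": 0,"jaw": -0.7}
    - {"xyz": [16,0,0],"twist": 0,"jaw": -0.7}

```text
time: 27.72
ee_pos: [0.6138, -0.1809, 0.1142]
tcp_rot: [179.9, 0.8, 171.2]
wrist_force: [38.7, 1.4, -13.2]
opening: 0.0193
grasp_force: 29.7
```

```bash
python3 -c "
from h import *
to(.6839-.0741,-.1916+.0115,.110,171.2)
"
```

```text
t 27.725 pos [ 0.6138 -0.1809  0.1142] rot [179.9   0.8 171.2] q6 -7.7 F [ 38.7   1.4 -13.2] op 0.0193 gf 29.7
shift mm [4.1 0.1 4.2] twist 0.0006
```

Emit:
apply_moves:
  motion:
    - {"xyz": [-3,0,0],"twist": 0,"jaw": -0.7}
    - {"xyz": [-3,0,0],"twist": 0,"jaw": 0.1}
    - {"xyz": [-3,0,0],"twist": 0,"jaw": 0.1}
    - {"xyz": [-3,0,-25],"twist": 0,"jaw": 0.1}
    - {"xyz": [-3,0,-60],"twist": 0,"jaw": 0.1}

```text
time: 28.35
ee_pos: [0.6102, -0.1819, 0.1724]
tcp_rot: [180.0, -0.1, 171.1]
wrist_force: [-0.6, -1.1, 0.1]
opening: 0.047
grasp_force: 0.0
```

Emit:
apply_moves:
  motion:
    - {"xyz": [0,30,-10],"twist": 0,"jaw": 0.1}
    - {"xyz": [0,80,-10],"twist": 0,"jaw": 0.1}
    - {"xyz": [0,130,-10],"twist": 0,"jaw": 0.1}
    - {"xyz": [0,180,-10],"twist": 0,"jaw": 0.1}
    - {"xyz": [0,220,-10],"twist": 0,"jaw": 0.1}

```text
time: 28.98
ee_pos: [0.6448, 0.0372, 0.1828]
tcp_rot: [-180.0, 0.0, 171.2]
wrist_force: [0.4, -0.1, -1.0]
opening: 0.0467
grasp_force: 0.0
```

```bash
python3 -c "
from h import *
im,d=camera('top'); P=hmap(d); h=P[:,:,2]
n,l,st,ce=cv2.connectedComponentsWithStats((h[130:235,340:420]>.119).astype(np.uint8))
for i in range(1,n):
    if st[i,4]>5:
        z=P[130:235,340:420][l==i][:,2]; print(st[i],ray('top',ce[i]+[340,130],z.mean()),z.max())
m=comp((h>.058)&(h<.0735),(360,207));print(m.sum());print(board2(m,.068))
im2,d2=camera('side')
cv2.imwrite('pics/s9.png',np.hstack([cv2.resize(im2[230:350,240:370,::-1],None,fx=3,fy=3),cv2.resize(im[130:250,320:430,::-1],None,fx=3,fy=3)]))
to(.6815,-.1925,.2,171.2)
"
```

```text
[   0    0   34  105 2965] [[0.50174472 0.00822181 0.63271957]] 0.6421451890946234
[31 33  7  7 37] [[ 0.61092599 -0.18071157  0.12457756]] 0.12782158998093857
[55 40  5  5 22] [[ 0.59159829 -0.24819623  0.12349309]] 0.12709331493649684
190465
(array([0.5675, 0.1442]), np.float64(89.1), 'len', np.float64(1.589), 'w', np.float64(1.168), 'taboff', np.float64(-0.1766))
t 29.075 pos [0.645  0.0389 0.1825] rot [180.   -0.  171.3] q6 12.1 F [0.2 0.3 0.2] op 0.0467 gf 0.0
shift mm [ -70.9 -223.3  -17.5] twist 0.0026
```

View pics/s9.png

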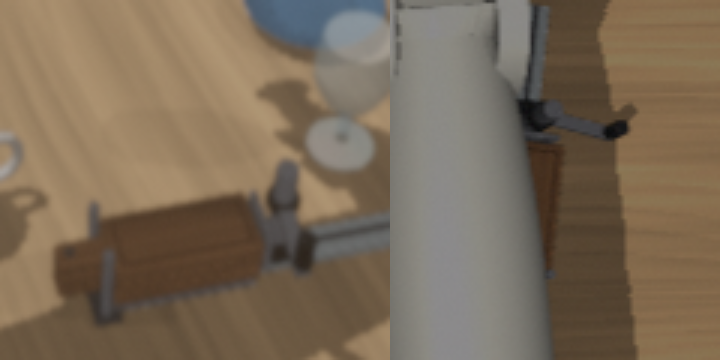

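The keeper advanced 71 mm to the 38 N stop and stands 160 mm from the stop posts (159 nominal), so it is home. Its pin is at (.592,-.248). Next I'll grip the pin and swing it along its arc.

Emit:
apply_moves:
  motion:
    - {"xyz": [2,-50,0],"twist": 0,"jaw": 0.1}
    - {"xyz": [3,-110,0],"twist": 0,"jaw": 0.1}
    - {"xyz": [5,-170,0],"twist": 0,"jaw": 0.1}
    - {"xyz": [7,-230,0],"twist": 0,"jaw": 0.1}
    - {"xyz": [8,-280,0],"twist": 0,"jaw": 0.1}

```text
time: 29.7
ee_pos: [0.5925, -0.2429, 0.1829]
tcp_rot: [-180.0, 0.0, 171.0]
wrist_force: [1.4, 0.3, -0.1]
opening: 0.0468
grasp_force: 0.0
```

Emit:
apply_moves:
  motion:
    - {"xyz": [0,-5,0],"twist": 0,"jaw": 0.0}
    - {"xyz": [0,-10,10],"twist": 0,"jaw": 0.0}
    - {"xyz": [0,-10,20],"twist": 0,"jaw": 0.0}
    - {"xyz": [0,-10,20],"twist": 0,"jaw": 0.0}

```text
time: 30.2
ee_pos: [0.592, -0.2486, 0.161]
tcp_rot: [180.0, -0.1, 171.2]
wrist_force: [0.0, -0.1, 0.5]
opening: 0.0427
grasp_force: 0.0
```

```bash
python3 -c "
from h import *
to(.5925,-.2482,.113,171.2)
"
```

```text
t 30.2 pos [ 0.592  -0.2486  0.161 ] rot [ 1.800e+02 -1.000e-01  1.712e+02] q6 -14.0 F [ 0.  -0.1  0.5] op 0.0427 gf 0.0
shift mm [-0.4  0.4 48. ] twist 0.0003
```

Emit:
apply_moves:
  motion:
    - {"xyz": [0,0,15],"twist": 0,"jaw": 0.0}
    - {"xyz": [0,0,35],"twist": 0,"jaw": 0.0}
    - {"xyz": [0,0,47],"twist": 0,"jaw": 0.0}
    - {"xyz": [0,0,47],"twist": 0,"jaw": 0.0}

```text
time: 30.7
ee_pos: [0.5919, -0.2493, 0.1143]
tcp_rot: [180.0, -0.1, 171.2]
wrist_force: [-0.9, -0.4, -0.4]
opening: 0.0425
grasp_force: 0.0
```

Emit:
apply_moves:
  motion:
    - {"xyz": [0,0,0],"twist": 0,"jaw": -0.75}
    - {"xyz": [0,0,0],"twist": 0,"jaw": -0.75}
    - {"xyz": [0,0,0],"twist": 0,"jaw": -0.75}
    - {"xyz": [0,0,0],"twist": 0,"jaw": -0.75}
  grip_force: 20

```text
time: 31.2
ee_pos: [0.5932, -0.2482, 0.1165]
tcp_rot: [179.8, 0.1, 171.2]
wrist_force: [1.6, 8.8, 0.8]
opening: 0.0152
grasp_force: 23.1
```

Gripped (15 mm). Swing.

Emit:
apply_moves:
  motion:
    - {"xyz": [11,2,0],"twist": 0.16,"jaw": -0.75}
    - {"xyz": [21,6,0],"twist": 0.32,"jaw": -0.75}
    - {"xyz": [31,12,0],"twist": 0.48,"jaw": -0.75}
    - {"xyz": [40,19,0],"twist": 0.64,"jaw": -0.75}
    - {"xyz": [47,28,0],"twist": 0.8,"jaw": -0.75}

```text
time: 31.82
ee_pos: [0.551, -0.2142, 0.1166]
tcp_rot: [179.9, 0.1, 125.0]
wrist_force: [3.9, 3.2, -0.4]
opening: 0.0152
grasp_force: 23.0
```

```bash
python3 -c "
from h import *
to(.5418,-.1700,.1165,88.7)
"
```

```text
t 31.825 pos [ 0.551  -0.2142  0.1166] rot [1.799e+02 1.000e-01 1.250e+02] q6 33.7 F [ 3.9  3.2 -0.4] op 0.0152 gf 23.0
shift mm [41.5 17.9  0.1] twist 0.6343
```

Emit:
apply_moves:
  motion:
    - {"xyz": [11,2,0],"twist": 0.16,"jaw": -0.75}
    - {"xyz": [21,6,0],"twist": 0.32,"jaw": -0.75}
    - {"xyz": [31,12,0],"twist": 0.48,"jaw": -0.75}
    - {"xyz": [40,19,0],"twist": 0.62,"jaw": -0.75}
    - {"xyz": [42,21,0],"twist": 0.65,"jaw": -0.75}

```text
time: 32.45
ee_pos: [0.5434, -0.1695, 0.1166]
tcp_rot: [179.9, 0.2, 88.0]
wrist_force: [-1.9, -13.6, 1.8]
opening: 0.015
grasp_force: 23.1
```

```bash
python3 -c "
from h import *
to(.5418,-.1700,.1165,88.7)
"
```

```text
t 32.45 pos [ 0.5434 -0.1695  0.1166] rot [179.9   0.2  88. ] q6 74.8 F [ -1.9 -13.6   1.8] op 0.015 gf 23.1
shift mm [-0.6 -1.6  0.1] twist -0.0122
```

Emit:
apply_moves:
  motion:
    - {"xyz": [0,0,0],"twist": 0,"jaw": -0.2}
    - {"xyz": [0,0,0],"twist": 0,"jaw": 0.0}
    - {"xyz": [0,0,-20],"twist": 0,"jaw": 0.0}
    - {"xyz": [0,0,-60],"twist": 0,"jaw": 0.0}
    - {"xyz": [0,0,-100],"twist": 0,"jaw": 0.0}

```text
time: 33.08
ee_pos: [0.5429, -0.1684, 0.2166]
tcp_rot: [-180.0, -0.0, 88.1]
wrist_force: [0.6, 0.8, -0.6]
opening: 0.0426
grasp_force: 0.0
```

Emit:
apply_moves:
  motion:
    - {"xyz": [60,0,0],"twist": 0,"jaw": 0.0}
    - {"xyz": [120,0,0],"twist": 0,"jaw": 0.0}
    - {"xyz": [180,0,0],"twist": 0,"jaw": 0.0}
    - {"xyz": [240,0,0],"twist": 0,"jaw": 0.0}
    - {"xyz": [300,0,0],"twist": 0,"jaw": 0.0}

```text
time: 33.7
ee_pos: [0.5531, 0.1333, 0.2158]
tcp_rot: [180.0, -0.0, 88.1]
wrist_force: [-0.0, 0.8, 0.6]
opening: 0.0428
grasp_force: 0.0
```

```bash
python3 -c "
from h import *
im,d=camera('top'); P=hmap(d); h=P[:,:,2]
s=h[130:235,340:420]
n,l,st,ce=cv2.connectedComponentsWithStats((s>.119).astype(np.uint8))
for i in range(1,n):
    if st[i,4]>5: z=P[130:235,340:420][l==i][:,2]; print(st[i],ray('top',ce[i]+[340,130],z.mean()),z.max())
m=np.zeros(h.shape,bool); m[165:245,340:390]=((h>.058)&(h<.14))[165:245,340:390]
v,u=np.nonzero(m&(h<.0735)); Q=ray('top',np.c_[u,v],.068)[:,:2]
e=np.array([np.cos(np.radians(171.1)),np.sin(np.radians(171.1))]); nn=np.array([-e[1],e[0]]); Q=Q-[.5213,-.168]
print('along',np.percentile(Q@e,[.5,99.5]),'across',np.percentile((Q@nn)[(Q@e<.04)],[1,99]),len(u))
im2,_=camera('side')
cv2.imwrite('pics/end.png',np.hstack([cv2.resize(im2[230:350,240:370,::-1],None,fx=3,fy=3),cv2.resize(im[130:250,320:430,::-1],None,fx=3,fy=3)]))
to(.5418,-.1700,.1165,88.7)
"
```

```text
[  0   0  15  10 114] [[ 0.70504185 -0.09622529  0.14476439]] 0.1518495980384443
[31 33  7  7 37] [[ 0.61094901 -0.18075731  0.12442368]] 0.1269368613498642
[29 57  6  5 24] [[ 0.5423676  -0.17103531  0.12353034]] 0.12714430463954407
along [-0.07634033  0.10618091] across [-0.02920352  0.0310395 ] 916
t 33.8 pos [0.5529 0.1363 0.2152] rot [-1.80e+02 -1.00e-01  8.84e+01] q6 105.4 F [-0.2  0.1  0.5] op 0.0426 gf 0.0
shift mm [-306.5   -2.6   98.7] twist -0.0048
```

View pics/end.png

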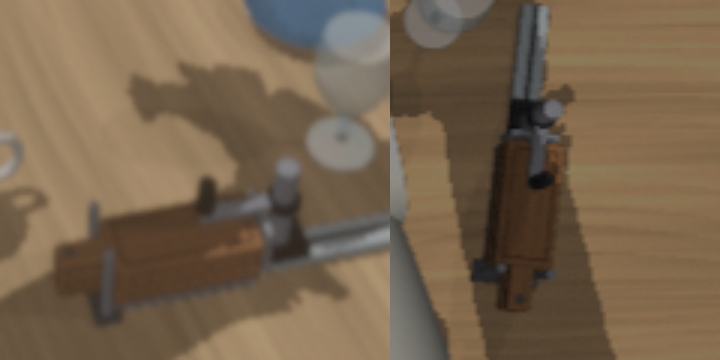

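The pile is square (-3 mm along, 1 mm across), the keeper has not moved, the arm lies over the pile, and nothing else was disturbed. Handing in.

```bash
python3 -c "
from h import *
print(bot.job_done())"
```

```text
the job is handed in; nothing more can be done
None
```

I handed the job in at about 34 s with the three boards piled squarely on the plinth, the keeper pushed home and the arm swung to its stop. One board was dropped once and re-gripped, the bystanders looked undisturbed, and the hand-in returned no verdict.

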